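# Timed forceps setting check at the microscopy bench

## Robot

A 7-joint arm with a two-finger parallel gripper is mounted at the origin on the work surface. World frame = base frame: x ahead of the robot, y to its left, z up, the work surface at z = 0. Lengths are in m, angles in rad, forces in N, time in s.
With the tool pointing down it reaches from about 0.4 to 0.85 m from the base axis. Payload 10.4 kg.
Tool frame: the origin (TCP) lies on the centre line of the jaws, within the pads' length; the fingertips stand 22 mm ahead of it and the grasp point (between the pads) lies 3 mm ahead of it; z points along the fingers, y is the line along which they close (so a half turn about z gives the same grasp; the last joint's range is limited). The gripper opens to 87 mm and grips with 3 to 60 N. Pads are 19 mm wide; open, the fingers measure 117 mm over their backs; the gripper's body (75 mm by 190 mm) begins 51 mm behind the grasp point.
Start: joints at [-1.209, 0.332, -0.065, 1.46, 0.022, 1.35, -0.088], TCP at [0.235, 0.579, 0.245] pointing down, gripper open.
Joint ranges: [-2.6, 2.6], [-0.5, 2.12], [-1.47, 1.34], [0.16, 2.42], [-1.27, 4.41], [0.06, 2.06], [-2.6, 2.6]. Speed limits (rad/s): [2.22, 2.22, 2.79, 2.79, 3.14, 3.14, 3.14].

## Interface

Orientations are given as a unit quaternion [x, y, z, w].
In Python, from bench import r, imaging, probe_bus gives the robot as it stands (r), with the cameras (imaging) and the readings (probe_bus).
- The arm moves only by the shell command python3 jog.py 'ROWS' [FORCE]. ROWS is a JSON list of rows, 1 to 12 of them, each an object with the fields pos (a list: dx, dy, dz in normalised numbers (1 is 60 cm)), spin (a turn about the tool's z in a scale on which 1.0 is 4 rad), jaw (the finger opening in m); a field left out counts as zero (the opening has to be given); each row is the pose to reach, as a shift and turn from the pose commanded when the command began, along the tool's axes at that moment; what a row does not reach only later rows make up. A row lasts 1/10 s, in which the tool goes at most 0.05 m and 0.15 rad, less where a joint would pass 70% of its speed; a pose out of reach is approached as far as the arm can. The fingers move at their own pace and stop on an object; FORCE is the grip in N (left out, the last holds). Time passes only in rows, so rows that do not move let the fingers close. It prints the time, the measured TCP pose, the force, the opening and the grip force at its end. Shift and turn numbers lie between -1 and 1, and a call with a number outside is refused. Input that does not fit is refused with a message, and nothing moves.
- probe_bus.read_state(): the state, without advancing time (a new reading comes with each control period).
- imaging.camera(name): name is "scene" or "top" or "wrist"; returns a dict with "img" (480x640x3 uint8, red, green, blue), "fx", "fy", "cx", "cy" (pixels), "k1" (the pictures are not rectified: a ray, as slopes to the right and down, at radius r is drawn at 1 + k1 r^2 times it, then the intrinsics apply), "pose" (4x4, takes a point from camera to world coordinates). Camera axes: x right, y down, z forward; pixel columns grow to the right and rows downward; lengths in m; the calibration is good to about 2 mm. A picture is of the moment at which its call begins. There is no depth.
- r.close_job(): hands the job in; it is judged then, once.
The state is a dict: "time": time; "joint_positions": joint angles; "joint_vel": joint speeds; "joint_torque": joint torques, N m; "ee_pos": TCP position; "eef_rot": TCP orientation; "ft_force": force on the tool from outside, world axes, zero at the start; "torque": the same for the moment, N m; "width": finger opening in m; "grip_force": force on a finger pad.
Only numpy, scipy, OpenCV 4.12 (cv2) and the standard library are available. Lean on these libraries where they do the work, as an engineer would, in place of code of your own. Each camera call takes 0.05 s, during which the arm holds its last target. There are 200 camera calls.

## Task

Start the timed check by pressing the bench timer's button fully down and letting it come up again. Then pick the sprung forceps up from their rest and bring the tips close above (about 1 cm, not touching) the setting gauge, centred over it and lined up with its two engraved lines; squeeze the forceps until the gap between the tips matches the 14 mm between the lines and keep it steady there for at least three seconds. The program finishes while still holding the forceps there at that gap; leave the other things on the bench where they stand.

Things in the scene. Friction and masses are not known exactly. Their poses are not given: they have to be found in the camera images.
- timer: White box-shaped bench timer, 100 x 80 x 30 mm, fixed to the bench, grey-green display on its far half, round white push button on its near half. Origin: centre of the underside; x runs from the button towards the display, z up.
- timer_button_top (a point): Centre of the top face of the timer's round push button (radius 14 mm, pressed straight down). It lies 22 mm from the timer's centre towards -x of the timer, and moves with the button.
- timer_button (a joint): Travel of the timer's button in m: 0 up, 0.006 fully down. Sprung, fully down takes about 5 N, it rises by itself when released. The press counts from 0.0045.
- rest: Dark grey forceps rest, fixed: base plate 180 x 80 x 8 mm with two cross rails (8 mm thick along x, tops 45 mm above the bench, at x = -78 and x = +42 mm) whose ends rise to 60 mm as lips. The forceps lie across the rails, about parallel to the rest's x. Origin: at bench level, below the origin of the lying forceps.
- forceps: Steel spring forceps 190 mm long, about 70 g (balance point x = -20 mm), loose on the rest, blades side by side, level. x runs from the joined heel (x = -120 mm) to the tips, y to the left blade, z up. Origin: between the two finger plates, at blade mid-height, 50 mm above the bench at the start. Blades 10 mm high, 3 mm thick, hinged 100 mm behind the origin; from x = 45 mm they bend down.
- finger_plates (a point): Point midway between the two ribbed finger plates (the forceps' origin): squeeze here, along y. Plates 24 mm long (x), 18 mm high, centred here; about 37 mm over their outer faces when relaxed, 25.5 mm at the 14 mm tip gap. The squeeze takes 0 N relaxed, rising to about 9 N at the 14 mm gap; the blades spring open when let go. Over 25 mm free beside each plate.
- blade_left (a joint): Closing angle of the left blade in rad (the right one does the same): 0 relaxed (tips 34 mm apart), about 0.059 at a 14 mm gap, 0.095 at most (tips almost shut). The tip gap shrinks by 0.34 mm per mrad, 1.7 mm for each mm that the squeeze at the finger plates narrows.
- tip_left (a point): Inner face of the left blade's tip end. The tip gap is the distance between tip_left and tip_right.
- tip_right (a point): Inner face of the right blade's tip end.
- tip_middle (a point): Point midway between the tips, fixed in the forceps frame at x = +69.5 mm, y = 0, z = -24 mm.
- gauge: Setting gauge fixed to the bench: block 60 (x) x 56 (y) x 40 mm (z), aluminium with a white top plate, on which two black engraved lines 40 mm long run along the gauge's x axis at y = +7 and -7 mm, that is 14 mm apart. Origin: centre of the underside, z up. The forceps point along the gauge's x axis (within 0.2 rad) with one tip over each line.
- gauge_top (a point): Centre of the gauge's top face, midway between the two lines, 40 mm above the bench; axes as the gauge.
- oil_bottle: Bystander: amber bottle, 44 mm in diameter, 85 mm high, loose. Origin: centre of the underside.
- slide_box: Bystander: blue slide box 85 x 170 x 34 mm, loose. Origin: centre of the underside.
- dish: Bystander: shallow clear dish, 90 mm in diameter, 16 mm high, loose. Origin: centre of the underside.
- beaker: Bystander: open beaker, 66 mm in diameter, 85 mm high, loose. Origin: centre of the underside.

How it is judged:
On the way, in this order (a step that is already met when the one before it is completed fails the run):
1. the timer's button is pressed fully down (value of joint timer_button above 0.0045 m), for 0.05 s.
2. the button is released and up again (value of joint timer_button below 0.001 m), for 0.05 s.
3. the forceps are lifted clear of their rest by the fingers (height (world z) of forceps above 0.065 m and contact force between forceps and rest below 0.1 N and contact force between forceps and the fingers above 0.3 N), for 0.2 s.
4. the tips are held over the gauge at the marked gap for two seconds (distance between tip_left and tip_right between 0.012 and 0.016 m and horizontal distance between tip_middle and gauge_top below 0.008 m and angle between the x axis of forceps and the x axis of gauge, either way round below 0.2 rad and z of tip_left in the frame of gauge_top between 0.001 and 0.025 m and z of tip_right in the frame of gauge_top between 0.001 and 0.025 m and contact force between forceps and gauge below 0.1 N and contact force between forceps and rest below 0.1 N and contact force between forceps and the fingers above 1 N), for 2 s.
At the end, for the whole second after the job is handed in: Fingers hold the forceps still, clear of gauge and rest: tip gap 14 mm +-2 mm, tip middle within 8 mm horizontally of the gauge centre, both tips 1 to 25 mm above its top, forceps within 0.2 rad of the lines; button up; each bystander moved under 25 mm (all of step 4 and linear speed of forceps below 0.01 m/s and angular speed of forceps below 0.1 rad/s and velocity of joint blade_left between -0.02 and 0.02 rad/s and value of joint timer_button below 0.001 m and distance of each of oil_bottle, slide_box, dish, beaker from where it was at the start of the episode below 0.025 m); the arm keeps its last pose, push and grip.
It fails at once if the oil bottle is pushed away (distance of oil_bottle from where it was at the start of the episode above 0.025 m).
It fails at once if the slide box is pushed away (distance of slide_box from where it was at the start of the episode above 0.025 m).
It fails at once if the dish is pushed away (distance of dish from where it was at the start of the episode above 0.025 m).
It fails at once if the beaker is pushed away (distance of beaker from where it was at the start of the episode above 0.025 m).
It also fails if it takes over 67 s, if anything falls off the work surface, if the arm or the gripper's body presses on something with over 40 N, if the wrist force passes 120 N, or if a joint passes its speed limit or range.

## Working session

There is one attempt and no reset: what is moved stays moved. The work goes in short steps, Python scripts to look and compute and a shell command to move; the robot and the scene stay as the last step left them, time stands still between calls to the robot, and variables do not carry over. Pictures are saved under pics/ and viewed, at most 10 in all, crops included, and the job is handed in when it is done.

```bash
mkdir -p pics; ls; cat > h.py <<'E'
import numpy as np, cv2
from bench import r, imaging, probe_bus
from scipy.spatial.transform import Rotation as R
def shot(n,f):
    c=imaging.camera(n); cv2.imwrite(f'pics/{f}.png',c['img'][:,:,::-1]); np.save(f'pics/{f}.npy',{k:c[k] for k in c if k!='img'},allow_pickle=True); return c
def ld(f): return np.load(f'pics/{f}.npy',allow_pickle=True).item()
def px2w(c,u,v,z):
    K=np.array([[c['fx'],0,c['cx']],[0,c['fy'],c['cy']],[0,0,1.]])
    xd=np.array([(u-c['cx'])/c['fx'],(v-c['cy'])/c['fy']]); x=xd.copy()
    for _ in range(30): x=xd/(1+c['k1']*(x@x))
    T=np.array(c['pose']); d=T[:3,:3]@np.array([x[0],x[1],1]); o=T[:3,3]
    return o+d*(z-o[2])/d[2]
def w2px(c,p):
    T=np.array(c['pose']); q=T[:3,:3].T@(np.array(p)-T[:3,3]); x=q[:2]/q[2]; x=x*(1+c['k1']*(x@x))
    return np.array([c['fx']*x[0]+c['cx'],c['fy']*x[1]+c['cy']])
E
python3 - <<'E'
from h import *
for n in ('top','scene'):
    c=shot(n,n+'1'); print({k:c[k] for k in c if k!='img'})
s=probe_bus.read_state(); print(s); print(R.from_quat(s['eef_rot']).as_matrix())
E
```

```text
bench.py
jog.py
pics
{'fx': 488.51780537260083, 'fy': 488.51780537260083, 'cx': 319.88716152326845, 'cy': 247.13597102828552, 'k1': -0.03917389860495718, 'pose': array([[-0.02182236, -0.99650164,  0.08067384,  0.47781794],
       [-0.99968319,  0.02073722, -0.01426459,  0.01708458],
       [ 0.01254174, -0.08095957, -0.99663848,  1.43486352],
       [ 0.        ,  0.        ,  0.        ,  1.        ]])}
{'fx': 527.9833971194222, 'fy': 527.9833971194222, 'cx': 317.5448198563963, 'cy': 242.59009026965637, 'k1': -0.15402895507818973, 'pose': array([[-0.41994318,  0.69767058, -0.58043388,  1.24157802],
       [ 0.90738451,  0.3105403 , -0.28322796,  0.33078747],
       [-0.0173517 , -0.64561636, -0.76346475,  0.94795773],
       [ 0.        ,  0.        ,  0.        ,  1.        ]])}
{'time': 0.1, 'joint_positions': array([-1.20861348,  0.3328456 , -0.06472812,  1.46085153,  0.02161015,
        1.34987397, -0.0884809 ]), 'joint_vel': array([-0.0001469 , -0.00109611,  0.00160305, -0.00186382, -0.00044949,
       -0.00035578, -0.000477  ]), 'joint_torque': array([ 1.90724357e-03, -6.24544144e+01,  2.49236869e-02, -3.90717459e+01,
       -6.13572984e-02,  3.65032721e-02,  7.85493194e-05]), 'ee_pos': array([0.23447146, 0.57901784, 0.24381325]), 'eef_rot': array([ 1.91173815e-01,  9.81555990e-01, -6.34178127e-04, -9.47198622e-05]), 'ft_force': array([-0.3208507 ,  0.6201669 , -0.52863867]), 'torque': array([-0.02154776,  0.06747269, -0.05337574]), 'grip_force': 0.0, 'width': 0.08666989623020561}
[[-9.26905127e-01  3.75295487e-01 -4.28422201e-04]
 [ 3.75295727e-01  9.26904340e-01 -1.20874676e-03]
 [-5.65308082e-05 -1.28117859e-03 -9.99999178e-01]]
```

View pics/top1.png

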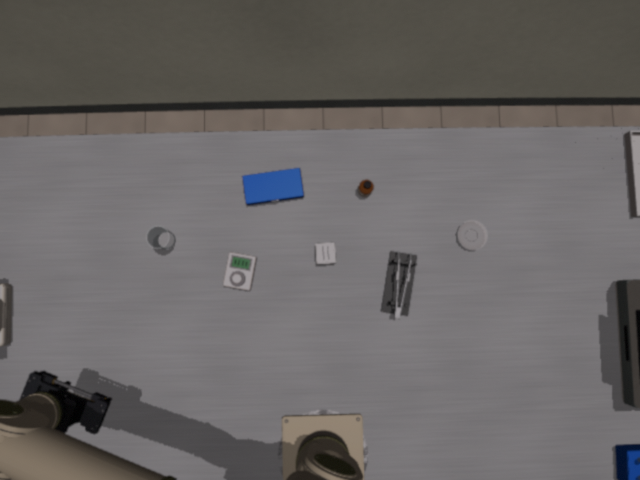

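The top view shows the timer at about (240,271) with its button at (237,279), the gauge at (325,253), and the forceps on the rest at about (400,283). The forceps' heel is at the bottom (398,315) and the tips point up the picture. I'll enlarge these.

```bash
python3 - <<'E'
import cv2
i=cv2.imread('pics/top1.png'); cv2.imwrite('pics/c1.png',cv2.resize(i[230:330,215:425],(798,380),interpolation=cv2.INTER_CUBIC))
i=cv2.imread('pics/top1.png'); cv2.imwrite('pics/c2.png',cv2.resize(i[245:325,370:430],(450,600),interpolation=cv2.INTER_CUBIC))
E
```

```text
(no output)
```

View pics/c1.png

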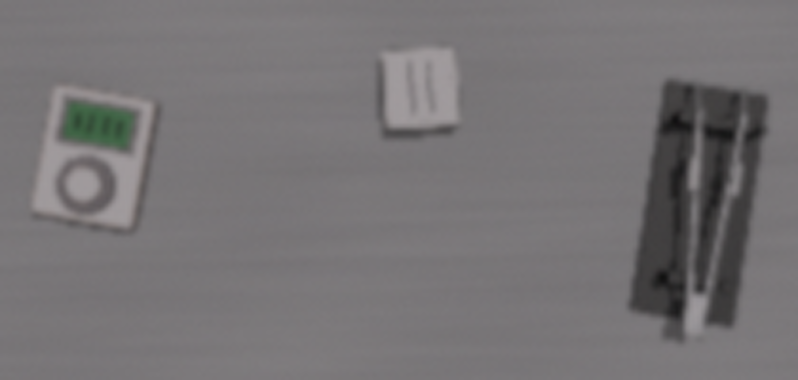

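View pics/c2.png

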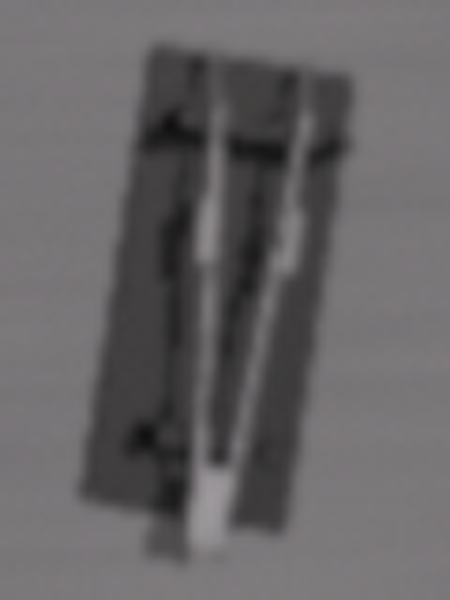

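```bash
cat > m.py <<'E'
from h import *
c=ld('top1')
def a(x,y,z): return px2w(c,(x+.5)/3.8-.5+215,(y+.5)/3.8-.5+230,z)
def b(x,y,z): return px2w(c,(x+.5)/7.5-.5+370,(y+.5)/7.5-.5+245,z)
T=[a(*p,.03) for p in((55,85),(158,102),(133,231),(31,213))]
print('timer',np.mean(T,0),[np.linalg.norm(T[i]-T[i-1]) for i in range(4)])
x=(T[0]+T[1]-T[2]-T[3]);x/=np.linalg.norm(x);print('yaw',np.arctan2(x[1],x[0]),'btn pred',np.mean(T,0)-.022*x,'seen',a(84,185,.036))
G=[a(*p,.04) for p in((380,50),(455,47),(459,124),(385,129))]
print('gauge',np.mean(G,0),[np.linalg.norm(G[i]-G[i-1]) for i in range(4)])
L=[a(*p,.04) for p in((408,60),(413,115),(428,61),(434,116))]
x=L[0]+L[2]-L[1]-L[3];print('lines',np.mean(L,0),np.arctan2(x[1],x[0]))
p1,p2=b(208,232,.059),b(289,243,.059);h=b(208,550,.055);h2=b(212,468,.055)
m=(p1+p2)/2;x=m-h;print('plates',m,'yaw',np.arctan2(x[1],x[0]),np.linalg.norm(x[:2]),'sep',np.linalg.norm(p1-p2),'yaw perp',np.arctan2(*(p2-p1)[:2])+0)
Rr=[b(*p,.008) for p in((150,45),(352,75),(283,530),(80,495))]
x=(Rr[0]+Rr[1]-Rr[2]-Rr[3]);print('rest yaw',np.arctan2(x[1],x[0]),np.mean(Rr,0))
E
python3 m.py
```

```text
timer [0.52732001 0.22947329 0.03      ] [np.float64(0.098201549194504), np.float64(0.07925584139569926), np.float64(0.09900601794842807), np.float64(0.07822911938097761)]
yaw -0.19804916126347977 btn pred [0.50575006 0.23380194 0.03      ] seen [0.50667209 0.23645136 0.036     ]
gauge [ 0.57460955 -0.0174405   0.04      ] [np.float64(0.05975026124803314), np.float64(0.05665889166986103), np.float64(0.058241946752250924), np.float64(0.05580241715567832)]
lines [ 0.57419137 -0.01817523  0.04      ] 0.0767543843357842
plates [ 0.50196618 -0.23446679  0.059     ] yaw -0.1576024485553006 0.11802321766830522 sep 0.03083910920198366 yaw perp -2.9848046821294827
rest yaw -0.1870328771463112 [ 0.48458449 -0.2306456   0.008     ]
```

```bash
cat > d.py <<'E'
import sys; from h import *
def go(p,yaw=None):
    s=probe_bus.read_state(); M=R.from_quat(s['eef_rot']).as_matrix()
    y=np.arctan2(M[1,1],M[0,1]); print('t',s['time'],'pos',s['ee_pos'],'yaw_y',y,'d',(M.T@(np.array(p)-s['ee_pos'])).round(4), 'turn',None if yaw is None else -((yaw-y+np.pi/2)%np.pi-np.pi/2))
a=[float(v) for v in sys.argv[1:]]; go(a[:3],a[3] if len(a)>3 else None)
E
python3 d.py .506 .235 .085 1.413
```

```text
t 0.1 pos [0.23447146 0.57901784 0.24381325] yaw_y 1.1860804516686565 d [-0.3808 -0.2168  0.1591] turn -0.22691954833134353
```

The manual's scale: shifts go in shares of 60 cm and turns go in shares of 4 rad. Converting my numbers, -0.381 m is -0.635, -0.12 m is -0.2, -0.05 rad is -0.0125.

```bash
python3 jog.py '[{"pos":[-0.0667, -0.0367, 0], "spin":-0.005, "jaw":0}, {"pos":[-0.1333, -0.075, 0], "spin":-0.0125, "jaw":0}, {"pos":[-0.2, -0.1133, 0], "spin":-0.02, "jaw":0}, {"pos":[-0.2667, -0.1517, 0], "spin":-0.0275, "jaw":0}, {"pos":[-0.3333, -0.19, 0], "spin":-0.035, "jaw":0}, {"pos":[-0.4, -0.2283, 0], "spin":-0.0425, "jaw":0}, {"pos":[-0.4667, -0.2667, 0.0333], "spin":-0.05, "jaw":0}, {"pos":[-0.5333, -0.305, 0.0667], "spin":-0.0568, "jaw":0}, {"pos":[-0.6, -0.3433, 0.1], "spin":-0.0568, "jaw":0}, {"pos":[-0.635, -0.3617, 0.15], "spin":-0.0568, "jaw":0}, {"pos":[-0.635, -0.3617, 0.2167], "spin":-0.0568, "jaw":0}, {"pos":[-0.635, -0.3617, 0.265], "spin":-0.0568, "jaw":0}]' 20; python3 d.py .506 .235 .065 1.413
```

```text
time: 1.3
ee_pos: [0.5059, 0.2336, 0.0831]
eef_rot: [0.08, 0.997, -0.001, -0.001]
ft_force: [-0.5, -0.2, -0.4]
width: 0.0028
grip_force: 0.0
t 1.3 pos [0.50594012 0.23359074 0.0830753 ] yaw_y 1.4108978425363408 d [0.0001 0.0014 0.0181] turn -0.002102157463659271
```

To row units: 0.022 m is 0.0367, 0.001 m is 0.0017.

```bash
python3 jog.py '[{"pos":[0, 0.0017, 0.0167], "jaw":0}, {"pos":[0, 0.0017, 0.03], "jaw":0}, {"pos":[0, 0.0017, 0.0333], "jaw":0}, {"pos":[0, 0.0017, 0.0367], "jaw":0}, {"pos":[0, 0.0017, 0.0367], "jaw":0}]'; python3 jog.py '[{"pos":[0, 0, 0.0017], "jaw":0}, {"pos":[0, 0, 0.0033], "jaw":0}, {"pos":[0, 0, 0.0033], "jaw":0}]';python3 jog.py '[{"pos":[0, 0, 0.0017], "jaw":0}, {"pos":[0, 0, 0.0033], "jaw":0}, {"pos":[0, 0, 0.0033], "jaw":0}]'
```

```text
time: 1.8
ee_pos: [0.5061, 0.2361, 0.0678]
eef_rot: [0.079, 0.997, 0.0, -0.001]
ft_force: [-20.4, -10.2, 40.6]
width: 0.0005
grip_force: 20.0
time: 2.1
ee_pos: [0.5062, 0.2361, 0.0675]
eef_rot: [0.079, 0.997, 0.0, -0.001]
ft_force: [-27.7, -14.6, 59.1]
width: 0.0002
grip_force: 29.2
time: 2.4
ee_pos: [0.5063, 0.2362, 0.0671]
eef_rot: [0.079, 0.997, 0.001, -0.001]
ft_force: [-35.4, -18.4, 77.2]
width: 0.0006
grip_force: 38.6
```

To row units: -0.05 m is -0.0833, -0.02 m is -0.0333.

```bash
python3 jog.py '[{"pos":[0, 0, -0.01], "jaw":0}, {"pos":[0, 0, -0.0167], "jaw":0}, {"pos":[0, 0, -0.0333], "jaw":0}, {"pos":[0, 0, -0.0833], "jaw":0}, {"pos":[0, 0, -0.0833], "jaw":0}]'; python3 - <<'E'
from h import *
c=shot('wrist','w1'); d=shot('scene','s1')
for z in (.03,.036,.045): print(w2px(c,[.506,.235,z]),w2px(d,[.506,.235,z]))
u,v=w2px(d,[.506,.235,.06]).astype(int); i=cv2.imread('pics/s1.png')
k=cv2.resize(i[max(0,v-60):v+60,max(u-60,0):u+60],(480,480),interpolation=cv2.INTER_CUBIC)
w=cv2.imread('pics/w1.png'); cv2.imwrite('pics/v1.png',np.hstack([k[:240*2],cv2.resize(w,(320,240)).repeat(1,0) if 0 else cv2.copyMakeBorder(cv2.resize(w,(320,240)),0,240,0,0,0)]))
E
```

```text
time: 2.9
ee_pos: [0.5087, 0.2375, 0.114]
eef_rot: [0.079, 0.997, 0.002, 0.003]
ft_force: [0.2, 0.3, -0.3]
width: 0.0006
grip_force: 0.0
[310.20858047 253.78732707] [425.56790913 265.16132839]
[310.09895185 257.03197418] [425.95000371 263.48525766]
[309.9240571 262.2120382] [426.52818533 260.94589167]
```

View pics/v1.png

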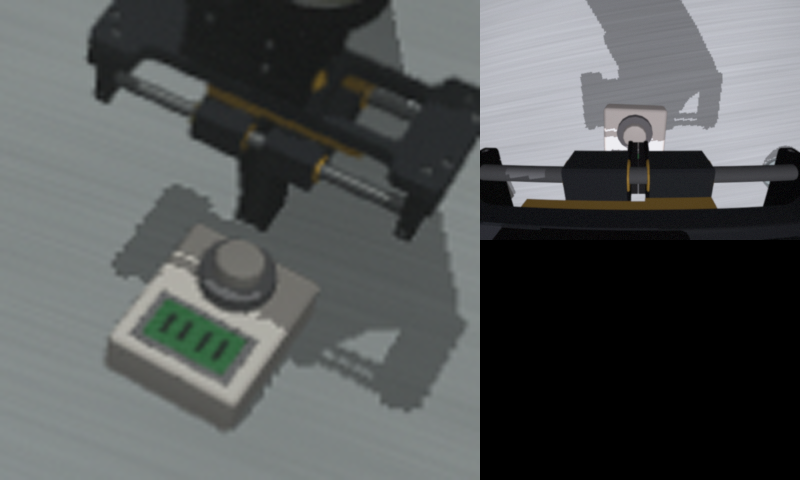

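The timer button stands well proud, with its top near z = 0.047, and sits at about (427,260) in the scene image. The fingertips are right over it. I'll descend slowly and watch the force to see where the press really starts and bottoms out.

To row units: 0.03 m is 0.05, 0.015 m is 0.025.

```bash
python3 jog.py '[{"pos":[0, 0, 0.025], "jaw":0}, {"pos":[0, 0, 0.05], "jaw":0}, {"pos":[0, 0, 0.05], "jaw":0}, {"pos":[0, 0, 0.05], "jaw":0}]' 
for i in 1 2 3 4 5; do python3 jog.py '[{"pos":[0, 0, 0.0017], "jaw":0}, {"pos":[0, 0, 0.005], "jaw":0}, {"pos":[0, 0, 0.005], "jaw":0}]' | grep -E 'ee_pos|force' ; done
```

```text
time: 3.4
ee_pos: [0.5058, 0.2358, 0.0782]
eef_rot: [0.079, 0.997, -0.001, -0.001]
ft_force: [-0.4, 0.1, 0.4]
width: 0.0007
grip_force: 0.0
ee_pos: [0.5065, 0.2362, 0.0766]
ft_force: [-0.1, 0.7, 0.1]
grip_force: 0.0
ee_pos: [0.5066, 0.2363, 0.0736]
ft_force: [-0.3, 0.4, 1.5]
grip_force: 0.9
ee_pos: [0.5066, 0.2363, 0.0706]
ft_force: [0.9, 0.2, 3.7]
grip_force: 1.8
ee_pos: [0.5067, 0.2363, 0.0684]
ft_force: [-2.7, -0.8, 12.1]
grip_force: 5.8
ee_pos: [0.5068, 0.2364, 0.0678]
ft_force: [-13.8, -7.7, 40.3]
grip_force: 19.8
```

The force ramps up like a spring over 6 mm and then stops hard, so the button was fully pressed. Next I'll raise the tool and travel to the forceps.

To row units: -0.085 m is -0.1417, -0.06 m is -0.1.

```bash
python3 jog.py '[{"pos":[0, 0, -0.0333], "jaw":0}, {"pos":[0, 0, -0.1], "jaw":0}, {"pos":[0, 0, -0.1417], "jaw":0}, {"pos":[0, 0, -0.1417], "jaw":0.087}, {"pos":[0, 0, -0.1417], "jaw":0.087}]';  python3 d.py .502 -.2345 .15 1.413
```

```text
time: 5.4
ee_pos: [0.5063, 0.2361, 0.1493]
eef_rot: [0.079, 0.997, 0.0, -0.0]
ft_force: [-1.7, 0.2, -0.9]
width: 0.0094
grip_force: 0.0
t 5.4 pos [0.50627393 0.23614499 0.14925745] yaw_y 1.4130690630789393 d [-0.0697 -0.4655 -0.0008] turn 6.906307893927988e-05
```

To row units: -0.465 m is -0.775, -0.44 m is -0.7333.

```bash
python3 jog.py '[{"pos":[-0.0083, -0.0583, 0], "jaw":0.087}, {"pos":[-0.02, -0.1333, 0], "jaw":0.087}, {"pos":[-0.0317, -0.2083, 0], "jaw":0.087}, {"pos":[-0.0433, -0.2833, 0], "jaw":0.087}, {"pos":[-0.055, -0.3583, 0], "jaw":0.087}, {"pos":[-0.065, -0.4333, 0], "jaw":0.087}, {"pos":[-0.0767, -0.5083, 0], "jaw":0.087}, {"pos":[-0.0883, -0.5833, 0], "jaw":0.087}, {"pos":[-0.0983, -0.6583, 0], "jaw":0.087}, {"pos":[-0.11, -0.7333, 0], "jaw":0.087}, {"pos":[-0.1167, -0.775, 0], "jaw":0.087}, {"pos":[-0.1167, -0.775, 0], "jaw":0.087}]'; python3 jog.py '[{"jaw":0.087}, {"jaw":0.087}]'; python3 - <<'E'
from h import *
c=shot('wrist','w2'); print(probe_bus.read_state()['ee_pos'], [w2px(c,p) for p in ([.502,-.2345,.059],[.502,-.2345,.05])])
E
```

```text
time: 6.6
ee_pos: [0.5004, -0.2382, 0.1479]
eef_rot: [0.082, 0.997, -0.001, -0.001]
ft_force: [-1.0, -0.3, -0.5]
width: 0.0869
grip_force: 0.0
time: 6.8
ee_pos: [0.5023, -0.2325, 0.1485]
eef_rot: [0.078, 0.997, 0.0, -0.001]
ft_force: [0.3, 1.4, -1.3]
width: 0.087
grip_force: 0.0
[ 0.50253067 -0.23244305  0.14880286] [array([312.25900171, 255.10382553]), array([312.390787  , 250.67414734])]
```

View pics/w2.png

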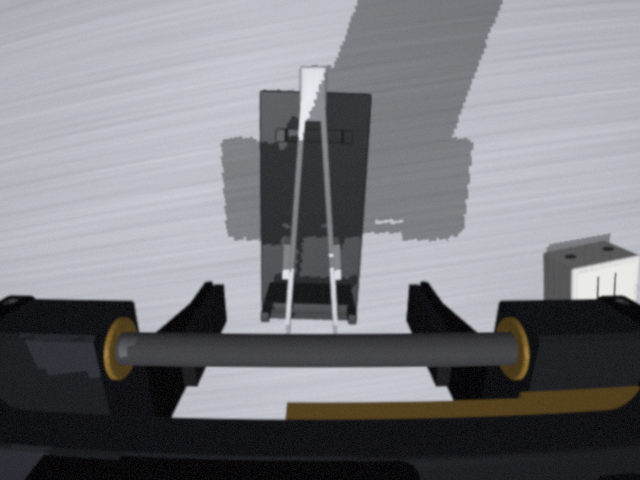

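The wrist view shows the finger plates at about (288,258) and (336,258), midpoint (312,258) against a predicted (312,255). The heel end is at (313,67), so the positions agree.

```bash
python3 - <<'E'
from h import *
c=ld('w2'); h=px2w(c,313,67,.055); m=px2w(c,312,258,.059); print(h,m,np.arctan2(*(m-h)[[1,0]]),np.linalg.norm((m-h)[:2]))
E
python3 d.py .502 -.2345 .053 1.41
```

```text
[ 0.39035173 -0.2162056   0.055     ] [ 0.50392751 -0.23497919  0.059     ] -0.1638144998222999 0.1151169163517029
t 6.85 pos [ 0.50253067 -0.23244305  0.14880286] yaw_y 1.4150048141151155 d [ 0.0001 -0.0022  0.0958] turn 0.005004814115115552
```

To row units: 0.096 m is 0.16, -0.0015 m is -0.0025, 0.005 rad is 0.0013.

```bash
python3 jog.py '[{"pos":[-0.0025, -0.0033, 0.0667], "spin":0.0013, "jaw":0.087}, {"pos":[-0.0025, -0.0033, 0.125], "spin":0.0013, "jaw":0.087}, {"pos":[-0.0025, -0.0033, 0.15], "spin":0.0013, "jaw":0.087}, {"pos":[-0.0025, -0.0033, 0.16], "spin":0.0013, "jaw":0.087}, {"pos":[-0.0025, -0.0033, 0.16], "spin":0.0013, "jaw":0.087}, {"pos":[-0.0025, -0.0033, 0.16], "spin":0.0013, "jaw":0.087}]' 5; python3 jog.py '[{"jaw":0.03}, {"jaw":0.03}, {"jaw":0.03}, {"jaw":0.03}, {"jaw":0.03}, {"jaw":0.03}, {"jaw":0.03}, {"jaw":0.03}, {"jaw":0.03}, {"jaw":0.03}, {"jaw":0.03}, {"jaw":0.03}]' 5
```

```text
time: 7.45
ee_pos: [0.5046, -0.2365, 0.0549]
eef_rot: [0.081, 0.997, -0.0, 0.001]
ft_force: [0.3, 0.9, -0.1]
width: 0.0868
grip_force: 0.0
time: 8.65
ee_pos: [0.5037, -0.2363, 0.0535]
eef_rot: [0.081, 0.997, 0.0, -0.0]
ft_force: [0.3, 0.6, 0.1]
width: 0.0305
grip_force: 5.0
```

To row units: -0.06 m is -0.1, -0.03 m is -0.05.

```bash
python3 jog.py '[{"jaw":0.0255}, {"jaw":0.0255}, {"jaw":0.0255}, {"jaw":0.0255}, {"jaw":0.0255}, {"jaw":0.0255}]' 15; python3 jog.py '[{"pos":[0, 0, -0.0083], "jaw":0.0255}, {"pos":[0, 0, -0.025], "jaw":0.0255}, {"pos":[0, 0, -0.05], "jaw":0.0255}, {"pos":[0, 0, -0.075], "jaw":0.0255}, {"pos":[0, 0, -0.1], "jaw":0.0255}, {"pos":[0, 0, -0.1], "jaw":0.0255}, {"pos":[0, 0, -0.1], "jaw":0.0255}, {"pos":[0, 0, -0.1], "jaw":0.0255}, {"pos":[0, 0, -0.1], "jaw":0.0255}]' 15; python3 - <<'E'
from h import *
d=shot('scene','s2'); p=w2px(d,[.51,-.24,.11]); u,v=p.astype(int); print(u,v)
i=cv2.imread('pics/s2.png'); cv2.imwrite('pics/v2.png',cv2.resize(i[v-75:v+75,u-100:u+100],(800,600),interpolation=cv2.INTER_CUBIC))
E
python3 d.py .5 -.1 .12 1.648
```

```text
time: 9.25
ee_pos: [0.5036, -0.2362, 0.0535]
eef_rot: [0.081, 0.997, 0.0, -0.0]
ft_force: [0.2, 0.1, -0.0]
width: 0.0255
grip_force: 8.7
time: 10.15
ee_pos: [0.5032, -0.2361, 0.1128]
eef_rot: [0.081, 0.997, 0.0, -0.001]
ft_force: [0.0, -0.0, -1.1]
width: 0.026
grip_force: 8.7
233 179
t 10.2 pos [ 0.50327121 -0.23613294  0.11285055] yaw_y 1.407982157875188 d [ 0.0253  0.1338 -0.0071] turn -0.2400178421248118
```

View pics/v2.png

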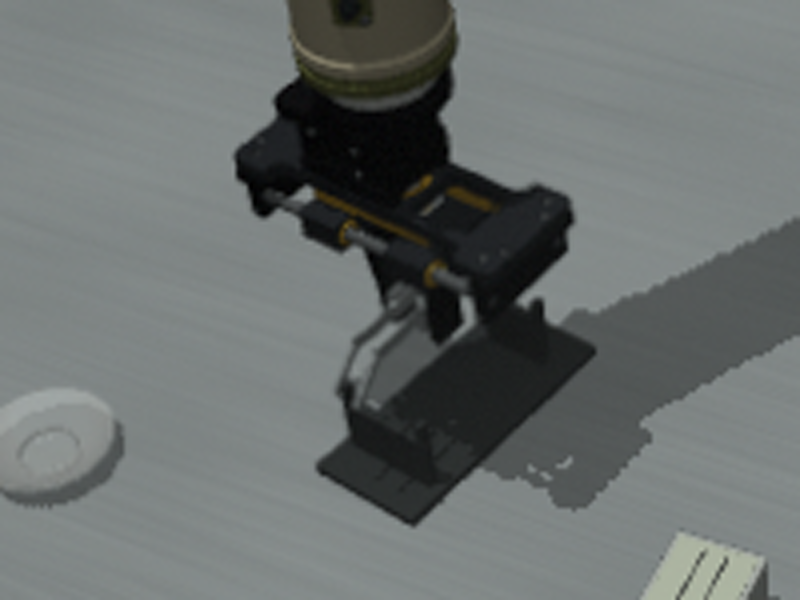

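```bash
python3 - <<'E'
from h import *
d=ld('s2'); yaw=-.163; X=np.array([np.cos(yaw),np.sin(yaw),0]); Y=np.array([-X[1],X[0],0])
for ox in (.503,.506):
  o=np.array([ox,-.2361,.1093])
  for s in (0,.0085,-.0085):
    p=w2px(d,o+.0695*X+s*Y-[0,0,.024]); print(ox,s,p,(p-[133,104])*4)
E
```

```text
0.503 0 [218.66322769 203.59135831] [342.65291076 398.36543325]
0.503 0.0085 [221.42134748 205.02402871] [353.6853899  404.09611484]
0.503 -0.0085 [215.92270513 202.16768844] [331.69082051 392.67075377]
0.506 0 [217.97837918 204.44461643] [339.91351672 401.77846573]
0.506 0.0085 [220.73823641 205.88183128] [350.95294566 407.52732513]
0.506 -0.0085 [215.23616773 203.01643502] [328.94467093 396.06574008]
```

```bash
python3 d.py .504 -.0232 .11 1.648
```

```text
t 10.2 pos [ 0.50327121 -0.23613294  0.11285055] yaw_y 1.407982157875188 d [0.0338 0.2102 0.0029] turn -0.2400178421248118
```

To row units: 0.21 m is 0.35, 0.208 m is 0.3467, -0.24 rad is -0.06.

```bash
python3 jog.py '[{"pos":[0.0017, 0.01, 0], "jaw":0.0255}, {"pos":[0.005, 0.0333, 0], "spin":-0.005, "jaw":0.0255}, {"pos":[0.01, 0.0667, 0], "spin":-0.0125, "jaw":0.0255}, {"pos":[0.0167, 0.1067, 0], "spin":-0.02, "jaw":0.0255}, {"pos":[0.0233, 0.1467, 0], "spin":-0.0275, "jaw":0.0255}, {"pos":[0.03, 0.1867, 0], "spin":-0.035, "jaw":0.0255}, {"pos":[0.0367, 0.2267, 0], "spin":-0.0425, "jaw":0.0255}, {"pos":[0.0433, 0.2667, 0], "spin":-0.05, "jaw":0.0255}, {"pos":[0.05, 0.3067, 0], "spin":-0.055, "jaw":0.0255}, {"pos":[0.0533, 0.3333, 0], "spin":-0.0588, "jaw":0.0255}, {"pos":[0.0567, 0.3467, 0], "spin":-0.06, "jaw":0.0255}, {"pos":[0.0567, 0.35, 0], "spin":-0.06, "jaw":0.0255}]' 15; python3 jog.py '[{"pos":[0, 0, 0.0167], "jaw":0.0255}, {"pos":[0, 0, 0.0333], "jaw":0.0255}, {"pos":[0, 0, 0.0367], "jaw":0.0255}, {"pos":[0, 0, 0.0367], "jaw":0.0255}, {"pos":[0, 0, 0.0367], "jaw":0.0255}, {"pos":[0, 0, 0.0367], "jaw":0.0255}]' 15; python3 - <<'E'
from h import *
d=shot('scene','s3'); t=shot('top','t3'); w=shot('wrist','w3')
for c in (d,t,w): print(w2px(c,[.5744,-.0178,.04]),w2px(c,[.5744,-.0178,.064]))
i=cv2.imread('pics/s3.png'); u,v=w2px(d,[.5744,-.0178,.05]).astype(int); print(u,v)
a=cv2.resize(i[v-40:v+40,u-50:u+50],(800,640)[:2],interpolation=cv2.INTER_CUBIC)[:600]; cv2.imwrite('pics/v3.png',a)
E
python3 d.py .504 -.0232 .0775 1.648
```

```text
time: 11.4
ee_pos: [0.504, -0.0225, 0.1135]
eef_rot: [-0.04, 0.999, 0.0, -0.0]
ft_force: [0.1, -0.4, -0.4]
width: 0.0254
grip_force: 8.7
time: 12.0
ee_pos: [0.5044, -0.0237, 0.0918]
eef_rot: [-0.038, 0.999, 0.0, 0.0]
ft_force: [0.8, -0.2, -1.2]
width: 0.0257
grip_force: 8.7
[308.4239729  248.17389814] [308.09049166 241.21506396]
[325.22194736 252.71112543] [325.42176107 252.11759298]
[316.35679004 383.97955832] [316.3642884  412.11251266]
308 245
t 12.15 pos [ 0.50431754 -0.02353623  0.09176598] yaw_y 1.647936709580692 d [0.0003 0.0004 0.0143] turn -6.329041930785984e-05
```

View pics/v3.png

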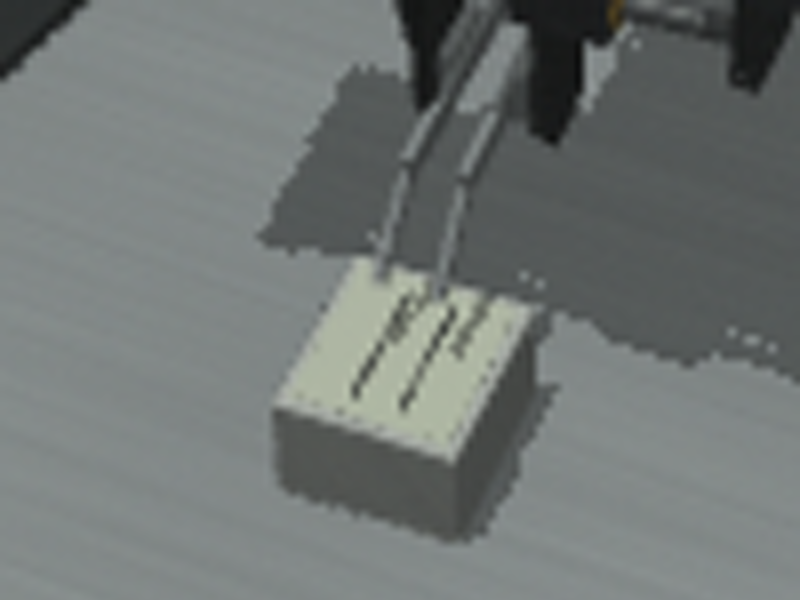

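```bash
python3 - <<'E'
from h import *
d=ld('s3'); f=lambda x,y,z: px2w(d,(x+.5)/8-.5+258,(y+.5)/8-.5+205,z)
print('tipmid',f(409.5,282,.0643),f(382,275,.0643)-f(437,290,.0643)); g=np.mean([f(*p,.04) for p in((355,395),(407,292),(403,408),(455,308))],0); print('lines',g)
i=cv2.imread('pics/t3.png'); w=cv2.imread('pics/w3.png')
a=cv2.resize(i[232:272,295:355],(600,400),interpolation=cv2.INTER_CUBIC); cv2.imwrite('pics/v4.png',a)
E
```

```text
tipmid [ 0.57037414 -0.01809952  0.0643    ] [ 1.25366947e-03 -1.61814445e-02  1.11022302e-16]
lines [ 0.57503166 -0.01801754  0.04      ]
```

View pics/v4.png

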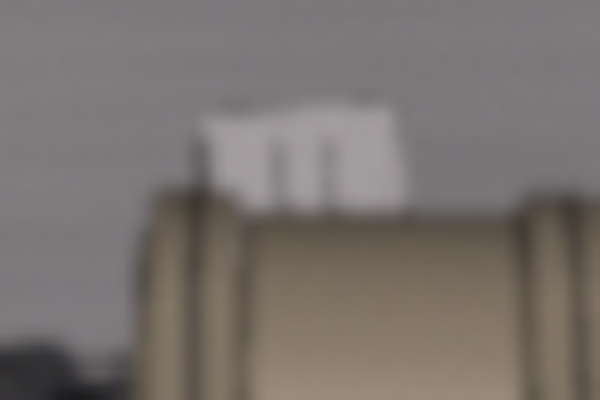

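The top view is blocked by the arm, with only the gauge's far half visible at about (300,150) in the crop. The scene view puts the tips at (382,275) and (437,290), which is about 2–4 mm short of centre along x and laterally aligned. I'll lower and nudge forward.

To row units: 0.013 m is 0.0217, 0.01 m is 0.0167.

```bash
python3 jog.py '[{"pos":[-0.0017, 0.0005, 0.0083], "jaw":0.0255}, {"pos":[-0.0033, 0.0005, 0.0167], "jaw":0.0255}, {"pos":[-0.005, 0.0005, 0.0217], "jaw":0.0255}, {"pos":[-0.005, 0.0005, 0.0217], "jaw":0.0255}, {"pos":[-0.005, 0.0005, 0.0217], "jaw":0.0255}, {"pos":[-0.005, 0.0005, 0.0217], "jaw":0.0255}, {"pos":[-0.005, 0.0005, 0.0217], "jaw":0.0255}]' 15; python3 - <<'E'
from h import *
d=shot('scene','s5'); i=cv2.imread('pics/s5.png'); u,v=308,245
cv2.imwrite('pics/v5.png',cv2.resize(i[v-30:v+30,u-40:u+40],(800,600),interpolation=cv2.INTER_CUBIC))
E
python3 d.py .504 -.0232 .0775 1.648
```

```text
time: 12.85
ee_pos: [0.5072, -0.023, 0.0787]
eef_rot: [-0.039, 0.999, 0.0, 0.0]
ft_force: [0.5, -0.7, 0.0]
width: 0.026
grip_force: 8.7
t 12.9 pos [ 0.50721147 -0.0229566   0.07866308] yaw_y 1.6480533278918539 d [0.0032 0.     0.0012] turn 5.3327891853971465e-05
```

View pics/v5.png

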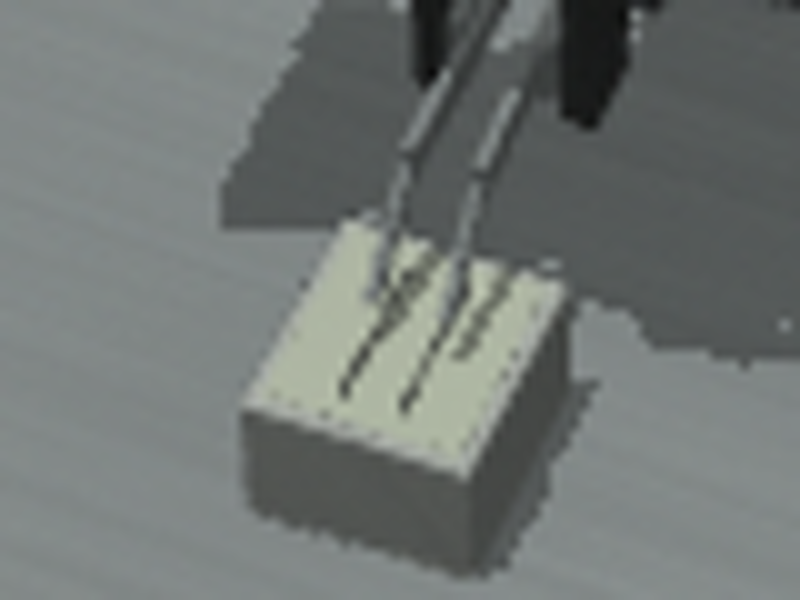

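```bash
python3 - <<'E'
from h import *
d=ld('s5'); f=lambda x,y,z: px2w(d,(x+.5)/10-.5+268,(y+.5)/10-.5+215,z)
for z in (.049,.051,.054): print('tipmid',f(412.5,305,z),np.linalg.norm(f(375,295,z)-f(450,315,z)))
C=[f(*p,.04) for p in ((342,220),(568,285),(465,475),(243,408))]; print('gauge',np.mean(C,0),[np.linalg.norm(C[i]-C[i-1]) for i in range(4)])
E
```

```text
tipmid [ 0.57253575 -0.01745728  0.049     ] 0.017796260992850588
tipmid [ 0.57402424 -0.0166825   0.051     ] 0.017756667894160003
tipmid [ 0.57625696 -0.01552034  0.054     ] 0.01769727824612415
gauge [ 0.57718179 -0.01750372  0.04      ] [np.float64(0.0584869531601085), np.float64(0.05507994139933352), np.float64(0.058672739496481593), np.float64(0.05288823284347501)]
```

The tips are at about (375,295) and (450,315) in this crop, within roughly 2 mm of the gauge centre and about 1 cm above it. Their spacing fits a 14 mm gap. I'll hold here, then hand in.

```bash
for k in 1 2 3; do python3 jog.py '[{"jaw":0.0255}, {"jaw":0.0255}, {"jaw":0.0255}, {"jaw":0.0255}, {"jaw":0.0255}, {"jaw":0.0255}, {"jaw":0.0255}, {"jaw":0.0255}, {"jaw":0.0255}, {"jaw":0.0255}, {"jaw":0.0255}, {"jaw":0.0255}]' 15; done; python3 -c "
from bench import r, imaging, probe_bus
print(r.close_job())"
```

```text
time: 14.1
ee_pos: [0.5071, -0.023, 0.0785]
eef_rot: [-0.039, 0.999, 0.0, -0.0]
ft_force: [-1.0, -0.4, -0.0]
width: 0.0261
grip_force: 8.7
time: 15.3
ee_pos: [0.5071, -0.023, 0.0785]
eef_rot: [-0.039, 0.999, 0.0, 0.0]
ft_force: [0.5, -0.2, -0.4]
width: 0.0256
grip_force: 8.7
time: 16.5
ee_pos: [0.5071, -0.023, 0.0785]
eef_rot: [-0.039, 0.999, 0.0, 0.0]
ft_force: [0.3, 0.8, -0.9]
width: 0.0259
grip_force: 8.7
the job is handed in; nothing more can be done
None
```

I handed the job in at about 16.5 s, with no verdict printed: the timer button was pressed fully and released, and the forceps were held 3.6 s about 1 cm above the gauge at roughly a 14 mm gap, with the tips measured within about 3 mm of centre.

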